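# Tip the drained tube rack onto its feet and slide it home in the rack reader

## Robot

A 7-joint arm with a two-finger parallel gripper is mounted at the origin on a cart in front of the work surface, level with it; the furniture and walls round the work are solid. World frame = base frame: x ahead of the robot, y to its left, z up, the work surface at z = 0. Lengths are in m, angles in rad, forces in N, time in s.
With the tool pointing down it reaches from about 0.425 to 1.025 m from the base axis. Payload 9.4 kg.
Tool frame: the origin (TCP) lies at the very end of the fingers, on their centre line; the grasp point (between the pads) lies robot.grip_depth behind it (robot.grip_depth is the distance from the TCP to the grasp point, in m); z points along the fingers, y is the line along which they close (so a half turn about z gives the same grasp; the last joint's range is limited). The gripper opens to 85 mm and grips with 20 to 120 N. Pads are 22 mm wide; open, the fingers measure 114 mm over their backs; the gripper's body (76 mm by 85 mm) begins 54 mm behind the grasp point. The pads swing forward as they close: fully open they stand 13 mm farther back than shut.
Start: joints at [-0.077, 0.599, -0.003, 1.599, 0.002, 0.943, -0.08], TCP at [0.725, -0, 0.231] pointing down, gripper open.
Joint ranges: [-2.57, 2.57], [-0.35, 1.97], [-1.29, 1.29], [0.11, 2.56], [-1.05, 4.19], [0.11, 1.86], [-2.63, 2.63]. Speed limits (rad/s): [2.22, 2.22, 3.01, 3.01, 3.14, 3.14, 3.14].

## Interface

Orientations are given as a 3x3 rotation matrix whose columns are the frame's x, y, z axes.
In Python, from bench import robot, eyes gives the robot as it stands. The module is installed in compiled form; this text tells all that it offers.
- The arm moves only by the tool drive_tool, never from a script. Its argument "steps" is one flat list of numbers, 7 for each row, row after row: the turn, a rotation vector about the tool's x, y, z normalised to -1 to 1, where 1 is pi rad, then the shift along the tool's x, y, z normalised to -1 to 1, where 1 is 80 mm, then the closure, from -1 (fully open) to 1 (shut), so that 0 is half open. A call has 1 to 5 rows; each row is the pose to reach, as a shift and turn from the pose commanded when the call began, along the tool's axes at that moment, turning the shorter way round; what a row does not reach only later rows make up. A row lasts 1/12 s, in which the tool goes at most 41.7 mm and 7.16 degrees, less where a joint would pass 70% of its speed; a pose out of reach is approached as far as the arm can. A call with a number of a shift or a turn outside -1 to 1 is refused whole. A call with a gripper value outside its range is refused whole. The fingers move at their own pace and stop on an object; "force" is the grip in N (left out, the last holds). Time passes only in rows, so rows that repeat a pose let the fingers close. It gives the time, the measured TCP pose, the force, the opening and the grip force at its end, in the units of the state.
- robot.get_state(): the state, without advancing time (a new reading comes with each control period).
- eyes.camera(name): name is "scene" or "side" or "wrist"; returns (picture, depth): 480x640x3 uint8, blue, green, red; 480x640 float32, m along the optical axis (not along the pixel's ray), 0 where there is no reading.
- eyes.calibration(name): a dict with "intrinsics" (3x3 intrinsics, pixels), "world_to_cam" (4x4, takes a point from world to camera coordinates); the wrist camera has in their place "hand_eye" (4x4, takes a point from camera to tool coordinates, whose origin is the TCP and whose axes are the flange's). Camera axes: x right, y down, z forward; pixel columns grow to the right and rows downward; lengths in m; the calibration is good to about 2 mm. A picture is of the moment at which its call begins: read the wrist's pose just before it. calibration takes no time and is no camera call.
- robot.hand_in(): hands the job in; it is judged then, once.
The state is a dict: "time": time; "joint_pos": joint angles; "joint_velocities": joint speeds; "joint_torque": joint torques, N m; "tool_pos": TCP position; "ee_rot": TCP orientation; "force": force on the tool from outside, world axes, zero at the start; "torque": the same for the moment, N m; "gripper_width": finger opening in m; "grasp_force": force on a finger pad.
Only numpy, scipy, OpenCV 4.12 (cv2) and the standard library are available. Lean on these libraries where they do the work, as an engineer would, in place of code of your own. Each camera call takes 0.05 s, during which the arm holds its last target. There are 200 camera calls.

## Task

The empty tube rack has been left standing on its long side to drain. Push it over onto its feet, so that its holes face up, then push it across the bench into the lane of the rack reader until it is fully home against the bumpers and the sprung catch has snapped in behind it. Only push: do not pick the rack up, and leave the things around it where they are.

Things in the scene. Friction and masses are not known exactly. Their poses are not given: they have to be found in the camera images.
- rack: White tube rack, empty, 0.2 to 0.35 kg, 100 (x) x 290 (y) x 55 (z) mm: thin plates at z = 1-3, 26-28 and 51-55 (perforated top) between solid end walls at y = +-145; long sides open. Origin: centre of underside, z out of the holes. At first it stands on a long side, x up, 100 tall, z (holes) roughly towards the robot: tip it away from the robot. Either end may go in first.
- rack_mid (a point): Middle of the rack's volume, 27.5 mm above its underside. 50 mm above the bench while the rack stands on its side, 58 as it tips over (it falls by itself once leaned about 30 degrees), 27.5 on its feet.
- reader: Rack reader, fixed: a straight lane, 105 mm wide, on the bare bench between two aluminium rails 32 high, closed at the robot's right by a white housing 150 x 86 x 76 high. Origin: on the bench, where the origin of a home rack lies (its y along the lane). x: across the lane, away from the robot, to the long fence; y: along the lane, to its open mouth at the robot's left.
- fence_end (a point): Open end of the long fence at its lane face, bench height, reader (52.5, 428). The fence is 12 mm thick and runs along the lane's far side from here to the housing (reader y = -150); it can guide the rack.
- mouth (a point): Where the short near rail (inner face at reader x = -52.5, 12 mm thick) begins to flare, reader (-52.5, 62), bench height. From here the lead-in flares 27 mm towards the robot up to reader y = 105.
- bumper (a point): Between the faces of the two rubber bumpers in front of the housing, reader (0, -145), 18 mm above the bench. The end wall of a home rack touches them.
- catch (a joint): Sprung steel catch in a window of the fence, 13 to 32 mm above the bench, on an upright pin at reader (60, 207), its tip pointing down the lane. 0 rad: sprung in, tip 11 mm inside the lane. Positive: pressed out (about 0.2 while the rack slides past, some 2 N at the tip). It springs back to 0 behind the rack's outer end once the rack is home.
- catch_tip (a point): Tip of the catch, reader (44, 149) when sprung in, 4 mm beyond the outer end of a home rack. Fingers kept to the middle of the rack's end stay out of the catch's way.
- vial: Bystander: small vial with grey cap, 22 dia x 51, upright on the bench on the robot's side of the lane. Origin: centre of its underside.
- dropper: Bystander: small dropper bottle with screw cap and bulb, 22 dia x 77, upright, next to the vial. Origin: centre of its underside.
- meter: Bystander: beige hand meter upright on its foot, 55 x 75 x 153, behind the fence. Origin: centre of its underside.
- wash_bottle: Bystander: squeeze wash bottle, about 65 dia x 218 with its spout, behind the reader. Origin: under the bottle, at bench height.

How it is judged:
By the outcome, as a careful person would: the job done as asked, in the order asked, and still so for the second after the job is handed in, with the robot touching nothing.
It also fails if it takes over 61 s, if anything falls off the work surface, if the arm or the gripper's body presses on something with over 40 N, if the wrist force passes 120 N, or if a joint passes its speed limit or range.

## Working session

There is one attempt and no reset: what is moved stays moved. The work goes in short steps, Python scripts to look and compute and a tool call to move; the robot and the scene stay as the last step left them, time stands still between calls to the robot, and variables do not carry over. Pictures are saved under pics/ and viewed, at most 10 in all, crops included, and the job is handed in when it is done.

Besides the shell and the picture viewer there is one more tool, called after "Call:" as name(argument=value, ...) on one line, values as JSON. drive_tool: Moves the arm, as the interface text tells. Scaled input: -1 to 1 covers 80 mm each way for a shift and pi rad each way for a turn. Its arguments: {"type":"object","properties":{"steps":{"type":"array"},"force":{"type":"number"}},"required":["steps"]}

```bash
mkdir -p pics; cat > h.py <<'E'
import numpy as np, cv2
from bench import robot, eyes
def cam(n):
    s=robot.get_state(); p,d=eyes.camera(n); c=eyes.calibration(n)
    K=np.array(c["intrinsics"])
    if n=="wrist":
        T=np.eye(4);T[:3,:3]=s["ee_rot"];T[:3,3]=s["tool_pos"];T=T@np.array(c["hand_eye"])
    else: T=np.linalg.inv(np.array(c["world_to_cam"]))
    v,u=np.mgrid[:480,:640]
    P=np.stack([(u-K[0,2])/K[0,0]*d,(v-K[1,2])/K[1,1]*d,d,np.ones_like(d)],-1)@T.T
    P=P[...,:3]; P[d==0]=np.nan
    return p,P
E
python3 - <<'E'
from h import *
for n in("scene","side"):
    p,P=cam(n); cv2.imwrite(f"pics/{n}0.png",p); np.save(f"{n}0.npy",P)
s=robot.get_state();print(np.round(s["ee_rot"],3),s["tool_pos"],s["time"],robot.grip_depth)
E
```

```text
[[-0.     1.    -0.001]
 [ 1.     0.    -0.   ]
 [-0.    -0.001 -1.   ]] [ 7.24585969e-01 -4.72744767e-07  2.30493629e-01] 0.1 0.0187
```

View pics/scene0.png

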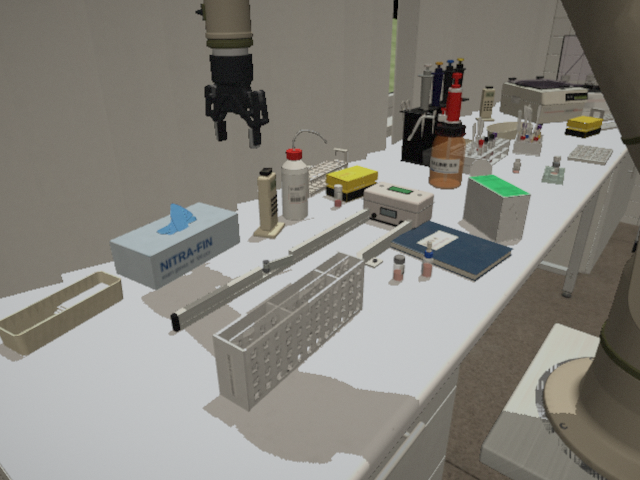

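View pics/side0.png

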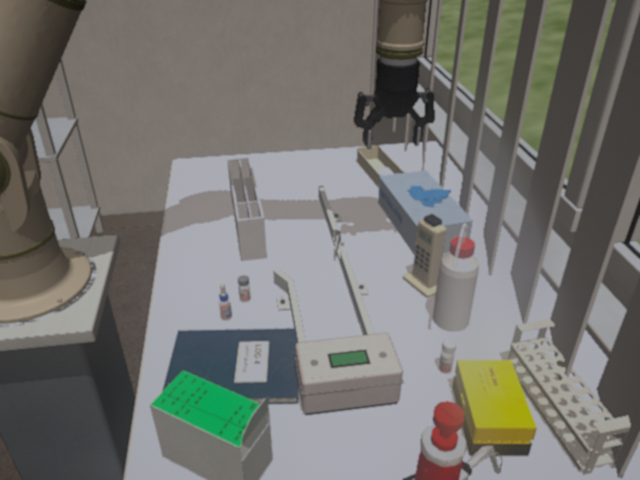

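The scene view shows the rack on its side at about (215–365, 255–400) and the fence running from (178,320) to the housing at (400,200). The near rail is at (390,240), the vial at (398,267) and the dropper at (428,262). Next I'll measure these.

```bash
python3 - <<'E'
from h import *
np.set_printoptions(precision=4,suppress=True)
def rect(P,box,z0,z1,name):
    u0,u1,v0,v1=box;Q=P[v0:v1,u0:u1].reshape(-1,3);Q=Q[(Q[:,2]>z0)&(Q[:,2]<z1)]
    r=cv2.minAreaRect(Q[:,:2].astype(np.float32));print(name,len(Q),Q.mean(0),r,cv2.boxPoints(r).tolist())
S=np.load("scene0.npy");D=np.load("side0.npy")
rect(S,(205,375,245,360),.094,.106,"rack top scene")
rect(D,(220,275,155,260),.094,.106,"rack top side")
rect(S,(205,375,245,410),.02,.09,"rack all scene")
rect(S,(170,375,205,330),.026,.036,"fence scene")
rect(D,(315,372,180,340),.026,.036,"fence side")
rect(S,(360,415,215,265),.026,.036,"near rail scene")
rect(D,(270,305,265,340),.026,.036,"near rail side")
rect(S,(355,440,175,235),.070,.080,"housing scene")
rect(D,(290,405,330,385),.070,.080,"housing side")
rect(S,(390,407,252,283),.01,.06,"vial");rect(D,(236,252,272,303),.01,.06,"vial side")
rect(S,(420,436,238,280),.01,.09,"dropper");rect(D,(216,233,285,322),.01,.09,"dropper side")
rect(S,(250,285,165,238),.03,.16,"meter")
rect(S,(110,245,205,285),.02,.2,"tissue")
E
```

```text
rack top scene 2525 [0.4384 0.1774 0.0984] ((0.44058695435523987, 0.15519949793815613), (0.056824930012226105, 0.2928979694843292), 3.282687187194824) [[0.40383508801460266, 0.2997812032699585], [0.4206071197986603, 0.007363844662904739], [0.4773388206958771, 0.01061779260635376], [0.46056678891181946, 0.3030351400375366]]
rack top side 568 [0.4438 0.1361 0.098 ] ((0.44191795587539673, 0.15612146258354187), (0.05447310581803322, 0.2982231676578522), 3.0232226848602295) [[0.4068550765514374, 0.3035890460014343], [0.42258355021476746, 0.005780932027846575], [0.4769808351993561, 0.008653879165649414], [0.461252361536026, 0.30646198987960815]]
rack all scene 8567 [0.4533 0.171  0.0562] ((0.548413872718811, 0.11946415901184082), (0.3439064621925354, 0.4531974494457245), 29.072175979614258) [[0.28801849484443665, 0.2339593768119812], [0.5082321166992188, -0.16213898360729218], [0.8088092803955078, 0.0049689412117004395], [0.5885956287384033, 0.401067316532135]]
fence scene 2297 [0.6318 0.0066 0.0312] ((0.6493337750434875, -0.022268474102020264), (0.38414549827575684, 0.5189006924629211), 3
[... 3056 characters left out ...]
 -0.16006094217300415], [0.37903061509132385, -0.1587771773338318]]
meter 1567 [ 0.8105 -0.1579  0.0891] ((0.8587142825126648, -0.2042447328567505), (0.08869079500436783, 0.2956774830818176), 45.666297912597656) [[0.7219777703285217, -0.13264912366867065], [0.9334704279899597, -0.3392792344093323], [0.9954507946968079, -0.2758403420448303], [0.7839581370353699, -0.0692102313041687]]
tissue 7801 [0.8224 0.1159 0.0648] ((0.8413814306259155, 0.08731868863105774), (0.26604142785072327, 0.3852993845939636), 49.72638702392578) [[0.6084065437316895, 0.11036456376314163], [0.9023768901824951, -0.13870778679847717], [1.0743563175201416, 0.06427281349897385], [0.7803859710693359, 0.31334516406059265]]
```

Call:
drive_tool(steps=[0,0,0,0.24,-0.43,0,-1,0,0,0,0.475,-0.8625,0,-1,0,0,0,0.475,-0.8625,0,-1])

```text
time: 0.35
tool_pos: [0.6493, 0.0422, 0.2303]
ee_rot: [[-0.005, 1.0, -0.007], [1.0, 0.005, 0.002], [0.002, -0.007, -1.0]]
force: [-1.2, 0.2, -0.1]
gripper_width: 0.0854
grasp_force: 0.0
```

Call:
drive_tool(steps=[0,0,0,0.24,-0.43,0,-1,0,0,0,0.475,-0.8625,0,-1,0,0,0,0.475,-0.8625,0,-1])

```text
time: 0.6
tool_pos: [0.5805, 0.0798, 0.2308]
ee_rot: [[-0.005, 1.0, -0.006], [1.0, 0.005, 0.001], [0.001, -0.006, -1.0]]
force: [-1.0, -0.1, -0.5]
gripper_width: 0.0853
grasp_force: 0.0
```

Call:
drive_tool(steps=[0,0,0,0.24,-0.43,0,-1,0,0,0,0.475,-0.8625,0,-1,0,0,0,0.475,-0.8625,0,-1])

```text
time: 0.85
tool_pos: [0.5118, 0.1172, 0.2309]
ee_rot: [[-0.005, 1.0, -0.005], [1.0, 0.005, 0.001], [0.001, -0.005, -1.0]]
force: [-0.3, 0.1, -1.1]
gripper_width: 0.0853
grasp_force: 0.0
```

Call:
drive_tool(steps=[0,0,0,0.24,-0.43,0,-1,0,0,0,0.475,-0.8625,0,-1,0,0,0,0.475,-0.8625,0,-1])

```text
time: 1.1
tool_pos: [0.4432, 0.1546, 0.231]
ee_rot: [[-0.006, 1.0, -0.004], [1.0, 0.006, 0.0], [0.0, -0.004, -1.0]]
force: [-0.5, -0.4, 0.2]
gripper_width: 0.0853
grasp_force: 0.0
```

Call:
drive_tool(steps=[0,0,0.0321,0,0,0,-1,0,0,0.0642,0,0,0,-1,0,0,0.0963,0,0,0,-1,0,0,0.1284,0,0,0,-1,0,0,0.1605,0,0,0,-1])

```text
time: 1.52
tool_pos: [0.4492, 0.152, 0.2313]
ee_rot: [[0.487, 0.873, -0.0], [0.873, -0.487, -0.0], [-0.0, -0.0, -1.0]]
force: [0.4, 0.4, -0.1]
gripper_width: 0.0853
grasp_force: 0.0
```

Call:
drive_tool(steps=[0,0,0.0321,0,0,0,-1,0,0,0.0642,0,0,0,-1,0,0,0.0963,0,0,0,-1,0,0,0.1284,0,0,0,-1,0,0,0.1605,0,0,0,-1])

```text
time: 1.93
tool_pos: [0.4492, 0.152, 0.2313]
ee_rot: [[0.848, 0.529, -0.0], [0.529, -0.848, -0.0], [-0.0, -0.0, -1.0]]
force: [-0.1, -0.4, 0.0]
gripper_width: 0.0852
grasp_force: 0.0
```

Call:
drive_tool(steps=[0,0,0.0321,0,0,0,-1,0,0,0.0642,0,0,0,-1,0,0,0.0963,0,0,0,-1,0,0,0.1284,0,0,0,-1,0,0,0.1605,0,0,0,-1])

```text
time: 2.35
tool_pos: [0.4493, 0.152, 0.2313]
ee_rot: [[0.999, 0.054, -0.0], [0.054, -0.999, -0.0], [-0.0, 0.0, -1.0]]
force: [-0.1, -0.2, -0.1]
gripper_width: 0.0855
grasp_force: 0.0
```

Call:
drive_tool(steps=[0,0,0,-0.39,-0.26,0,-1,0,0,0,-0.775,-0.52,0,-1,0,0,0,-0.775,-0.52,0,-1,0,0,0,-0.775,-0.52,0,-1])

```text
time: 2.68
tool_pos: [0.3835, 0.1911, 0.2313]
ee_rot: [[0.998, 0.062, -0.001], [0.062, -0.998, 0.0], [-0.001, -0.0, -1.0]]
force: [1.1, 0.6, -0.0]
gripper_width: 0.0854
grasp_force: 0.0
```

Call:
drive_tool(steps=[0,0,0,0,0,0.4,-1,0,0,0,0,0,0.75,-1,0,0,0,0,0,0.75,-1])

```text
time: 2.93
tool_pos: [0.3842, 0.1888, 0.1682]
ee_rot: [[0.998, 0.058, -0.004], [0.058, -0.998, -0.003], [-0.004, 0.003, -1.0]]
force: [-0.4, -0.5, -0.1]
gripper_width: 0.0853
grasp_force: 0.0
```

Call:
drive_tool(steps=[0,0,0,0,0,0.3,-1,0,0,0,0,0,0.6,-1,0,0,0,0,0,0.9,-1,0,0,0,0,0,1,-1])

```text
time: 3.27
tool_pos: [0.3853, 0.1894, 0.0899]
ee_rot: [[0.998, 0.057, -0.002], [0.057, -0.998, -0.001], [-0.002, 0.001, -1.0]]
force: [0.2, -0.5, -0.2]
gripper_width: 0.0855
grasp_force: 0.0
```

Call:
drive_tool(steps=[0,0,0,0,0,0.12,-1,0,0,0,0,0,0.12,-1])

```text
time: 3.43
tool_pos: [0.3853, 0.1895, 0.0812]
ee_rot: [[0.998, 0.057, -0.001], [0.057, -0.998, -0.001], [-0.001, 0.001, -1.0]]
force: [-0.2, -0.6, -0.4]
gripper_width: 0.0855
grasp_force: 0.0
```

```bash
python3 - <<'E'
from h import *
print(robot.get_state()["tool_pos"])
p,P=cam("side"); cv2.imwrite("pics/side1.png",cv2.resize(p[60:300,100:420],None,fx=2,fy=2))
E
```

```text
[0.38525769 0.18949662 0.08124996]
```

View pics/side1.png

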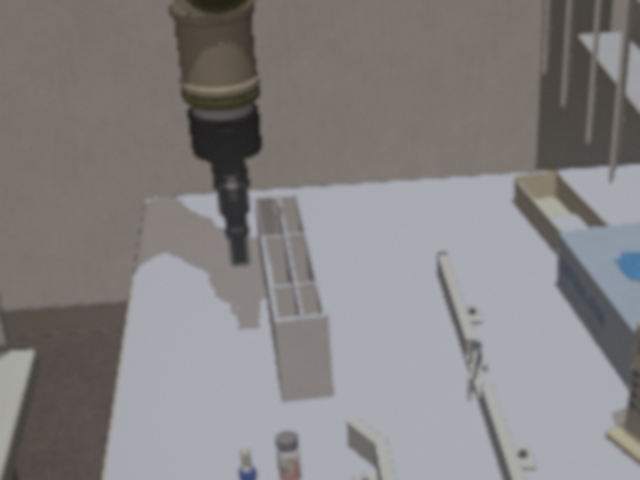

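The open fingers (crop 240,260) stand on the robot's side of the rack with a small gap, just below its top edge. I'll lower them slightly and push.

Call:
drive_tool(steps=[0,0,0,0,0,0.08,-1,0,0,0,0.12,0,0.08,-1,0,0,0,0.2,0,0.08,-1,0,0,0,0.28,0,0.08,-1,0,0,0,0.36,0,0.08,-1])

```text
time: 3.9
tool_pos: [0.4144, 0.1917, 0.0757]
ee_rot: [[0.998, 0.058, 0.0], [0.058, -0.998, 0.0], [0.0, -0.0, -1.0]]
force: [-0.8, 0.6, 1.5]
gripper_width: 0.0855
grasp_force: 0.7
```

Call:
drive_tool(steps=[0,0,0,0.06,0,0,-1,0,0,0,0.12,0,0,-1,0,0,0,0.18,0,0,-1,0,0,0,0.24,0,0,-1])

```text
time: 4.23
tool_pos: [0.4331, 0.1927, 0.0753]
ee_rot: [[0.998, 0.058, 0.0], [0.058, -0.998, -0.0], [0.0, 0.0, -1.0]]
force: [-0.8, -0.6, 0.6]
gripper_width: 0.0858
grasp_force: 0.4
```

```bash
cat > rk.py <<'E'
from h import *
np.set_printoptions(precision=4,suppress=True)
print(robot.get_state()["tool_pos"])
p,P=cam("side")
for y in (.03,.06,.1,.2,.28):
    m=(abs(P[...,1]-y)<.012)&(P[...,0]>.36)&(P[...,0]<.612)&(P[...,2]>.008)&(P[...,2]<.13)
    Q=P[m]
    if len(Q): print(y,len(Q),"x",Q[:,0].min(),Q[:,0].max(),"zmax",Q[:,2].max(),"at x",Q[Q[:,2].argmax(),0])
E
python3 rk.py
```

```text
[0.4331 0.1927 0.0753]
0.03 203 x 0.42612811967893094 0.5126054136745866 zmax 0.11218248011945664 at x 0.4646325172830428
0.06 204 x 0.4248581497127258 0.5112113467829057 zmax 0.1118230768745978 at x 0.4605185113259135
0.1 182 x 0.422312806100491 0.50844171362378 zmax 0.11351222292335039 at x 0.4593827084913204
0.2 261 x 0.41798872867756104 0.503775484030288 zmax 0.11264515196263458 at x 0.45478334039507107
0.28 99 x 0.41329627556614634 0.4990932152164388 zmax 0.10328278310583028 at x 0.4750562379458119
```

Call:
drive_tool(steps=[0,0,0,0.06,0,0,-1,0,0,0,0.12,0,0,-1,0,0,0,0.18,0,0,-1,0,0,0,0.2,0,0,-1,0,0,0,0.2,0,0,-1])

```text
time: 4.7
tool_pos: [0.4492, 0.1937, 0.0752]
ee_rot: [[0.998, 0.058, 0.001], [0.058, -0.998, 0.0], [0.001, -0.0, -1.0]]
force: [-0.0, -0.3, 0.4]
gripper_width: 0.0854
grasp_force: 0.0
```

```bash
python3 rk.py
```

```text
[0.4492 0.1937 0.0752]
0.03 297 x 0.4353834881555933 0.5403510188291551 zmax 0.11060090307661552 at x 0.4957518906132192
0.06 283 x 0.43296392119291355 0.538043440841789 zmax 0.11062607800373636 at x 0.49436285593160584
0.1 250 x 0.43178029101546733 0.5358077897743035 zmax 0.11114369893145282 at x 0.4942763408021844
0.2 233 x 0.42648717985864004 0.5306531354039705 zmax 0.11050548141230587 at x 0.4886008983602746
0.28 128 x 0.42218519122169296 0.5261798694560968 zmax 0.11047794829263613 at x 0.4819824829164496
```

Call:
drive_tool(steps=[0,0,0,-0.2,0,0,-1,0,0,0,-0.4,0,0,-1,0,0,0,-0.6,0,0,-1,0,0,0,-0.6,0,0,-1,0,0,0,-0.6,0,0,-1])

```text
time: 5.17
tool_pos: [0.4001, 0.1909, 0.0754]
ee_rot: [[0.998, 0.059, -0.0], [0.059, -0.998, -0.0], [-0.0, 0.0, -1.0]]
force: [-0.5, 0.3, -0.4]
gripper_width: 0.0852
grasp_force: 0.0
```

```bash
python3 rk.py; python3 - <<'E'
from h import *
for n in("scene","side"):
    p,P=cam(n); np.save(n+"1.npy",P)
    m=(P[...,2]>.047)&(P[...,2]<.06)&(P[...,0]>.42)&(P[...,0]<.612)&(P[...,1]>-.05)&(P[...,1]<.35)
    r=cv2.minAreaRect(P[m][:,:2].astype(np.float32)); print(n,m.sum(),r)
# fence face & housing line fits
D=np.load("side0.npy");Q=D[180:340,315:372].reshape(-1,3);Q=Q[(Q[:,2]>.025)&(Q[:,2]<.037)]
for y0 in np.arange(-.3,.26,.06):
    q=Q[(Q[:,1]>y0)&(Q[:,1]<y0+.06)]; print(round(y0+.03,2),len(q),np.percentile(q[:,0],[2,50,98]))
E
```

```text
[0.4001 0.1909 0.0754]
0.03 454 x 0.47844886908053347 0.5794326667845543 zmax 0.05748565323506727 at x 0.5191963063743608
0.06 276 x 0.47649294723224456 0.5754582418524333 zmax 0.05833745150303549 at x 0.5196873585817771
0.1 259 x 0.47464955464325986 0.5739939602882043 zmax 0.05802143284810335 at x 0.48412729894119055
0.2 255 x 0.46968164471686014 0.5693865494067427 zmax 0.05733130728359037 at x 0.5068387252544806
0.28 175 x 0.465303956969385 0.5639427386747489 zmax 0.05813061161037747 at x 0.4897048403243126
scene 4101 ((0.5210129022598267, 0.1602148562669754), (0.10145895928144455, 0.29139044880867004), 2.971520185470581)
side 2726 ((0.5214118361473083, 0.16098284721374512), (0.09881474077701569, 0.2985612154006958), 2.9357943534851074)
-0.27 113 [0.62524784 0.63003942 0.63694479]
-0.21 172 [0.62472518 0.62997775 0.63668184]
-0.15 146 [0.62432685 0.62982474 0.63642561]
-0.09 124 [0.6240066  0.6292492  0.63612368]
-0.03 71 [0.61446961 0.62665284 0.63517658]
0.03 70 [0.62144753 0.62793082 0.63656057]
0.09 86 [0.62287735 0.62789257 0.6345127 ]
0.15 76 [0.62265763 0.62798021 0.63454743]
0.21 68 [0.62214669 0.62773239 0.63405694]
0.27 15 [0.62226524 0.62756743 0.63296737]
```

Call:
drive_tool(steps=[0,0,0.0167,0,0.14,0.3,-1,0,0,0.0167,0,0.14,0.6,-1,0,0,0.0167,0,0.14,0.85,-1,0,0,0.0167,0,0.14,0.875,-1])

```text
time: 5.65
tool_pos: [0.4038, 0.1813, 0.0151]
ee_rot: [[1.0, 0.005, -0.008], [0.005, -1.0, -0.0], [-0.008, 0.0, -1.0]]
force: [-0.3, -0.7, 0.5]
gripper_width: 0.0852
grasp_force: 0.0
```

Call:
drive_tool(steps=[0,0,0,0.2,0,0,-1,0,0,0,0.4,0,0,-1,0,0,0,0.6,0,0,-1,0,0,0,0.75,0,0,-1,0,0,0,0.85,0,0,-1])

```text
time: 6.07
tool_pos: [0.4727, 0.1822, 0.0153]
ee_rot: [[1.0, 0.006, -0.007], [0.006, -1.0, 0.0], [-0.007, -0.0, -1.0]]
force: [-2.8, -0.1, 1.7]
gripper_width: 0.0852
grasp_force: 1.2
```

Call:
drive_tool(steps=[0,0,0,0.1,0,0,-1,0,0,0,0.2,0,0,-1,0,0,0,0.3,0,0,-1,0,0,0,0.4,0,0,-1])

```text
time: 6.4
tool_pos: [0.5032, 0.1821, 0.0152]
ee_rot: [[1.0, 0.006, -0.009], [0.006, -1.0, 0.0], [-0.009, -0.0, -1.0]]
force: [-3.0, -0.4, 2.3]
gripper_width: 0.0849
grasp_force: 1.5
```

```bash
cat > rk2.py <<'E'
from h import *
np.set_printoptions(precision=4,suppress=True)
s=robot.get_state();print(s["tool_pos"],s["force"],s["time"])
for n in("scene","side"):
    p,P=cam(n)
    m=(P[...,2]>.047)&(P[...,2]<.06)&(P[...,0]>s["tool_pos"][0]+.014 if s["tool_pos"][0]<.53 else P[...,0]>.49)&(P[...,0]<.63)&(P[...,1]>-.3)&(P[...,1]<.35)
    r=cv2.minAreaRect(P[m][:,:2].astype(np.float32)); print(n,m.sum(),r)
    cv2.imwrite(f"pics/{n}_t{s['time']:.2f}.png",p)
E
python3 rk2.py
```

```text
[0.5032 0.1821 0.0152] [-3.037  -0.4176  2.2918] 6.4
scene 2692 ((0.564704418182373, 0.15792056918144226), (0.2913103401660919, 0.0966414213180542), 89.60431671142578)
side 2568 ((0.5665766000747681, 0.1575995683670044), (0.09899662435054779, 0.29754382371902466), 0.43564465641975403)
```

Call:
drive_tool(steps=[0,0,0,0.06,0,0,-1,0,0,0,0.06,0,0,-1,0,0,0,-0.2,0,0,-1,0,0,0,-0.4,0,0,-1,0,0,0,-0.4,0,0,-1])

```text
time: 6.92
tool_pos: [0.4677, 0.1817, 0.0155]
ee_rot: [[1.0, 0.006, -0.011], [0.006, -1.0, -0.0], [-0.011, 0.0, -1.0]]
force: [0.2, -0.4, -0.9]
gripper_width: 0.0856
grasp_force: 0.0
```

Call:
drive_tool(steps=[0,0,0,0,0,-0.5,0,0,0,0,0,0,-1,0,0,0,0,0,0,-1,0])

```text
time: 7.17
tool_pos: [0.4744, 0.1821, 0.1004]
ee_rot: [[1.0, 0.004, -0.002], [0.004, -1.0, 0.002], [-0.002, -0.002, -1.0]]
force: [0.5, 0.0, -0.1]
gripper_width: 0.0512
grasp_force: 0.0
```

Call:
drive_tool(steps=[0,0,0,0.25,-0.4,0,0.4,0,0,0,0.5,-0.8,0,0.4,0,0,0,0.65,-1,0,0.4])

```text
time: 7.42
tool_pos: [0.5254, 0.2668, 0.0957]
ee_rot: [[1.0, 0.009, -0.005], [0.009, -1.0, 0.002], [-0.005, -0.002, -1.0]]
force: [1.2, 0.3, 0.1]
gripper_width: 0.0258
grasp_force: 0.0
```

Call:
drive_tool(steps=[0,0,0,0.25,-0.4,0,0.4,0,0,0,0.5,-0.8,0,0.4,0,0,0,0.5,-1,0,0.4])

```text
time: 7.67
tool_pos: [0.5664, 0.3472, 0.095]
ee_rot: [[1.0, 0.008, -0.004], [0.008, -1.0, 0.002], [-0.004, -0.002, -1.0]]
force: [0.8, 0.3, -0.2]
gripper_width: 0.0257
grasp_force: 0.0
```

Call:
drive_tool(steps=[0,0,-0.0333,0,0,0,0.4,0,0,-0.0667,0,0,0,0.4,0,0,-0.1,0,0,0,0.4,0,0,-0.1333,0,0,0,0.4,0,0,-0.1667,0,0,0,0.4])

```text
time: 8.08
tool_pos: [0.563, 0.3426, 0.0948]
ee_rot: [[0.86, 0.51, -0.007], [0.51, -0.86, 0.0], [-0.006, -0.004, -1.0]]
force: [0.4, -0.5, 0.2]
gripper_width: 0.0256
grasp_force: 0.0
```

Call:
drive_tool(steps=[0,0,-0.0333,0,0,0,0.4,0,0,-0.0667,0,0,0,0.4,0,0,-0.1,0,0,0,0.4,0,0,-0.1333,0,0,0,0.4,0,0,-0.1667,0,0,0,0.4])

```text
time: 8.5
tool_pos: [0.563, 0.3425, 0.0949]
ee_rot: [[0.49, 0.871, -0.007], [0.871, -0.49, 0.0], [-0.003, -0.007, -1.0]]
force: [0.0, -0.0, 0.4]
gripper_width: 0.0257
grasp_force: 0.0
```

Call:
drive_tool(steps=[0,0,-0.0333,0,0,0,0.4,0,0,-0.0667,0,0,0,0.4,0,0,-0.1,0,0,0,0.4,0,0,-0.1333,0,0,0,0.4,0,0,-0.1667,0,0,0,0.4])

```text
time: 8.92
tool_pos: [0.563, 0.3425, 0.0948]
ee_rot: [[-0.011, 1.0, -0.007], [1.0, 0.011, 0.0], [0.0, -0.007, -1.0]]
force: [-0.9, -0.4, -0.8]
gripper_width: 0.0258
grasp_force: 0.0
```

```bash
python3 rk2.py
```

```text
[0.563  0.3425 0.0948] [-0.9207 -0.4072 -0.7947] 8.9167
scene 5582 ((0.5694653987884521, 0.1574370414018631), (0.10100680589675903, 0.2933734059333801), 0.5758557319641113)
side 2699 ((0.5706002712249756, 0.15806448459625244), (0.09951069951057434, 0.30070412158966064), 0.3885846734046936)
```

Call:
drive_tool(steps=[0,0,0,0,0.08,0.3,0.4,0,0,0,0,0.08,0.6,0.4,0,0,0,0,0.08,0.9,0.4,0,0,0,0,0.08,0.92,0.4])

```text
time: 9.35
tool_pos: [0.5666, 0.3414, 0.0173]
ee_rot: [[-0.003, 1.0, -0.012], [1.0, 0.003, -0.003], [-0.003, -0.012, -1.0]]
force: [-1.0, 0.3, -0.1]
gripper_width: 0.0256
grasp_force: 0.0
```

Call:
drive_tool(steps=[0,0,0,-0.2,0,0,0.4,0,0,0,-0.4,0,0,0.4,0,0,0,-0.6,0,0,0.4,0,0,0,-0.8,0,0,0.4,0,0,0,-1,0,0,0.4])

```text
time: 9.77
tool_pos: [0.5697, 0.2605, 0.0224]
ee_rot: [[-0.004, 1.0, -0.006], [1.0, 0.004, 0.001], [0.001, -0.006, -1.0]]
force: [-0.2, 3.7, 2.4]
gripper_width: 0.0256
grasp_force: 1.5
```

Call:
drive_tool(steps=[0,0,0,-0.15,0,0,0.4,0,0,0,-0.3,0,0,0.4,0,0,0,-0.45,0,0,0.4,0,0,0,-0.6,0,0,0.4,0,0,0,-0.75,0,0,0.4])

```text
time: 10.18
tool_pos: [0.5695, 0.202, 0.0212]
ee_rot: [[-0.006, 1.0, -0.008], [1.0, 0.006, 0.001], [0.001, -0.008, -1.0]]
force: [-0.3, 10.7, 5.2]
gripper_width: 0.0255
grasp_force: 5.1
```

```bash
python3 rk2.py
```

```text
[0.5695 0.202  0.0212] [-0.2775 10.7203  5.2328] 10.1833
scene 3672 ((0.5657143592834473, 0.05606651306152344), (0.3144015073776245, 0.10053743422031403), 88.51258087158203)
side 3398 ((0.566864013671875, 0.04765934497117996), (0.3098523020744324, 0.09988848119974136), 88.9833755493164)
```

```bash
python3 - <<'E'
import cv2
p=cv2.imread("pics/side_t10.18.png");q=cv2.imread("pics/scene_t10.18.png")
a=cv2.resize(p[150:390,200:440],(400,400));b=cv2.resize(q[180:390,170:440],(400,311));b=cv2.copyMakeBorder(b,0,89,0,0,0)
cv2.imwrite("pics/c1.png",cv2.hconcat([a,b]))
E
```

```text
(no output)
```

View pics/c1.png

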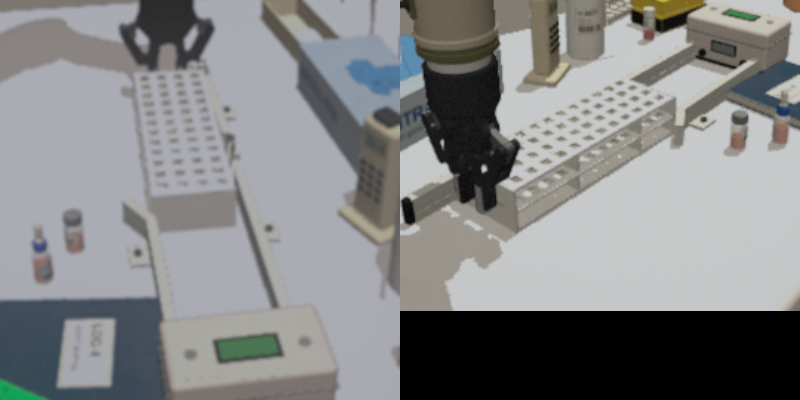

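The crops show the rack upright in the mouth. The catch is pressed out, and the near corner (left crop 155,225) is close to the flare. I'll continue gently and watch the force.

Call:
drive_tool(steps=[0,0,0,-0.1,0,0,0.4,0,0,0,-0.2,0,0,0.4,0,0,0,-0.3,0,0,0.4])

```text
time: 10.53
tool_pos: [0.5694, 0.18, 0.0209]
ee_rot: [[-0.008, 1.0, -0.008], [1.0, 0.008, 0.001], [0.002, -0.008, -1.0]]
force: [-0.0, 4.0, 2.5]
gripper_width: 0.0255
grasp_force: 2.2
```

Call:
drive_tool(steps=[0,0,0,-0.1,0,0,0.4,0,0,0,-0.2,0,0,0.4,0,0,0,-0.3,0,0,0.4])

```text
time: 10.78
tool_pos: [0.5694, 0.1542, 0.0209]
ee_rot: [[-0.006, 1.0, -0.009], [1.0, 0.006, 0.0], [0.0, -0.009, -1.0]]
force: [-1.4, 3.3, 1.8]
gripper_width: 0.0258
grasp_force: 1.8
```

```bash
python3 rk2.py
```

```text
[0.5694 0.1542 0.0209] [-1.4446  3.3247  1.8051] 10.7833
scene 3180 ((0.5693176984786987, 0.007945075631141663), (0.10089249163866043, 0.3147781491279602), 0.009403325617313385)
side 3724 ((0.5701403021812439, 0.005274787545204163), (0.3191169202327728, 0.09899762272834778), 89.66098022460938)
```

Call:
drive_tool(steps=[0,0,0,-0.16,0,0,0.4,0,0,0,-0.32,0,0,0.4,0,0,0,-0.48,0,0,0.4,0,0,0,-0.64,0,0,0.4,0,0,0,-0.8,0,0,0.4])

```text
time: 11.3
tool_pos: [0.5697, 0.0887, 0.0209]
ee_rot: [[-0.005, 1.0, -0.009], [1.0, 0.005, -0.0], [-0.0, -0.009, -1.0]]
force: [-0.3, 1.6, 0.1]
gripper_width: 0.0255
grasp_force: 1.2
```

Call:
drive_tool(steps=[0,0,0,-0.16,0,0,0.4,0,0,0,-0.32,0,0,0.4,0,0,0,-0.48,0,0,0.4,0,0,0,-0.64,0,0,0.4,0,0,0,-0.8,0,0,0.4])

```text
time: 11.72
tool_pos: [0.5702, 0.0252, 0.021]
ee_rot: [[-0.006, 1.0, -0.008], [1.0, 0.006, 0.0], [0.0, -0.008, -1.0]]
force: [-1.6, 1.6, -1.2]
gripper_width: 0.0256
grasp_force: 1.1
```

```bash
python3 rk2.py
```

```text
[0.5702 0.0252 0.021 ] [-1.603   1.6431 -1.248 ] 11.7167
scene 2333 ((0.5707370638847351, -0.12029965221881866), (0.10060711205005646, 0.31597086787223816), 0.604339599609375)
side 4889 ((0.5702757239341736, -0.12627188861370087), (0.0981147438287735, 0.3143032193183899), 0.9945955872535706)
```

Call:
drive_tool(steps=[0,0,0,-0.1,0,0,0.4,0,0,0,-0.2,0,0,0.4,0,0,0,-0.28,0,0,0.4,0,0,0,-0.36,0,0,0.4])

```text
time: 12.15
tool_pos: [0.5709, -0.0021, 0.0212]
ee_rot: [[-0.007, 1.0, -0.008], [1.0, 0.007, 0.001], [0.001, -0.008, -1.0]]
force: [-0.6, 3.7, 1.3]
gripper_width: 0.0255
grasp_force: 1.8
```

Call:
drive_tool(steps=[0,0,0,-0.03,0,0,0.4,0,0,0,-0.06,0,0,0.4,0,0,0,-0.09,0,0,0.4])

```text
time: 12.4
tool_pos: [0.5708, -0.009, 0.0211]
ee_rot: [[-0.007, 1.0, -0.008], [1.0, 0.007, 0.001], [0.001, -0.008, -1.0]]
force: [0.4, 4.3, 2.6]
gripper_width: 0.0257
grasp_force: 2.2
```

Call:
drive_tool(steps=[0,0,0,-0.02,0,0,0.4,0,0,0,-0.04,0,0,0.4])

```text
time: 12.57
tool_pos: [0.5709, -0.0124, 0.0212]
ee_rot: [[-0.006, 1.0, -0.008], [1.0, 0.006, 0.0], [0.0, -0.008, -1.0]]
force: [0.1, 4.5, 0.8]
gripper_width: 0.0259
grasp_force: 1.7
```

Call:
drive_tool(steps=[0,0,0,-0.02,0,0,0.4,0,0,0,-0.04,0,0,0.4])

```text
time: 12.73
tool_pos: [0.5712, -0.014, 0.0212]
ee_rot: [[-0.008, 1.0, -0.007], [1.0, 0.008, 0.002], [0.002, -0.007, -1.0]]
force: [0.6, 14.4, 3.1]
gripper_width: 0.0257
grasp_force: 7.2
```

Call:
drive_tool(steps=[0,0,0,-0.02,0,0,0.4,0,0,0,-0.03,0,0,0.4])

```text
time: 12.9
tool_pos: [0.572, -0.0142, 0.0212]
ee_rot: [[-0.01, 1.0, -0.006], [1.0, 0.01, 0.004], [0.004, -0.006, -1.0]]
force: [3.7, 18.3, 0.5]
gripper_width: 0.0261
grasp_force: 9.0
```

```bash
python3 - <<'E'
from h import *
p,_=cam("side");q,_=cam("scene");w,_=cam("wrist")
a=cv2.resize(p[200:360,240:400],(400,400));b=cv2.resize(q[190:310,230:390],(400,300))
cv2.imwrite("pics/c2.png",cv2.hconcat([a,cv2.vconcat([b,cv2.resize(w,(400,300))[:100]*0])]))
cv2.imwrite("pics/w2.png",w)
E
```

```text
(no output)
```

View pics/c2.png

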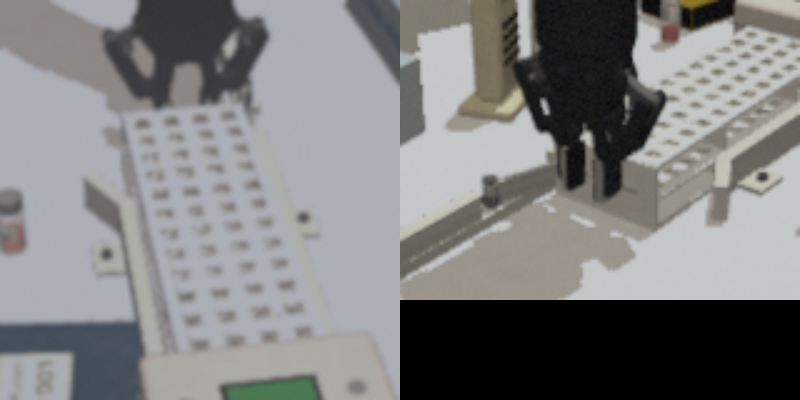

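View pics/w2.png

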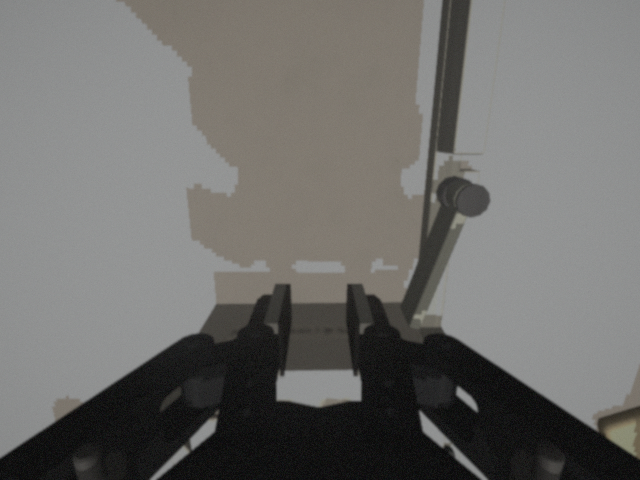

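The wrist view shows the catch running from its pin (465,195) in to its tip (410,320), so it has sprung in behind the rack's end. The push force is steady at the bumpers, so I'll retreat straight back and up and then check.

Call:
drive_tool(steps=[0,0,0,0.04,0,0,0.4,0,0,0,0.2,0,0,0.4,0,0,0,0.5,0,0,0.4,0,0,0,0.8,0,0,0.4,0,0,0,0.8,0,0,0.4])

```text
time: 13.47
tool_pos: [0.57, 0.0511, 0.0208]
ee_rot: [[-0.01, 1.0, -0.009], [1.0, 0.011, 0.002], [0.002, -0.009, -1.0]]
force: [0.2, 1.5, 0.7]
gripper_width: 0.0255
grasp_force: 0.0
```

Call:
drive_tool(steps=[0,0,0,0,0,-0.4,0.4,0,0,0,0,0,-0.8,0.4,0,0,0,0,0,-1,0.4,0,0,0,0,0,-1,0.4])

```text
time: 13.8
tool_pos: [0.5725, 0.0454, 0.1043]
ee_rot: [[-0.005, 1.0, -0.003], [1.0, 0.005, -0.0], [-0.0, -0.003, -1.0]]
force: [-0.5, -0.6, -0.2]
gripper_width: 0.0256
grasp_force: 0.0
```

```bash
python3 - <<'E'
from h import *
p,P=cam("side");q,Q=cam("scene");w,W=cam("wrist")
for X in(P,Q):
    m=(X[...,2]>.047)&(X[...,2]<.06)&(X[...,0]>.505)&(X[...,0]<.64)&(X[...,1]>-.31)&(X[...,1]<.02)
    print(m.sum(),cv2.minAreaRect(X[m][:,:2].astype(np.float32)))
m=(W[...,2]>.045)&(W[...,2]<.065)&(W[...,0]>.51)&(W[...,0]<.63)&(W[...,1]<.02);print("end y wrist",m.sum(),W[m][:,1].max() if m.any() else 0)
a=cv2.resize(p[200:360,240:400],(400,400));b=cv2.resize(w,(400,300))
cv2.imwrite("pics/c3.png",cv2.hconcat([a,cv2.copyMakeBorder(b,0,100,0,0,0)]))
E
```

```text
4702 ((0.5718287825584412, -0.16369843482971191), (0.09859421104192734, 0.2828119099140167), 1.2728646993637085)
2720 ((0.5710221529006958, -0.16708169877529144), (0.10133393108844757, 0.28714698553085327), 1.4215848445892334)
end y wrist 3375 -0.024371580864627568
```

View pics/c3.png

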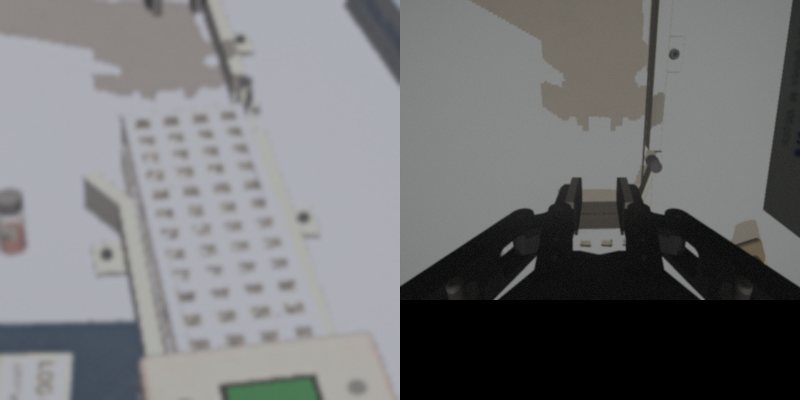

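```bash
python3 - <<'E'
from h import *
np.set_printoptions(precision=4,suppress=True)
for n in("scene","side","wrist"):
    p,X=cam(n)
    m=(X[...,2]>.014)&(X[...,2]<.037)&(X[...,0]>.590)&(X[...,0]<.626)&(X[...,1]>-.0215)&(X[...,1]<.04)
    q=X[m]; q=q[q[:,1].argsort()]; print(n,len(q)); print(q[::max(1,len(q)//12)])
    if n!="wrist":
        e=(X[...,2]>.048)&(X[...,2]<.06)&(X[...,1]>-.05)&(X[...,1]<0)&(X[...,0]>.51)&(X[...,0]<.63); E=X[e]
        for a in np.arange(.525,.62,.02):
            k=E[abs(E[:,0]-a)<.01]; print(a,len(k),np.percentile(k[:,1],98) if len(k) else 0)
E
```

```text
scene 218
[[ 0.6138 -0.02    0.0218]
 [ 0.6174 -0.0155  0.0316]
 [ 0.6167 -0.0117  0.0289]
 [ 0.6181 -0.0075  0.0325]
 [ 0.6169 -0.0031  0.0302]
 [ 0.6179  0.0016  0.0319]
 [ 0.6214  0.0064  0.0327]
 [ 0.6209  0.0106  0.0212]
 [ 0.6224  0.0149  0.0181]
 [ 0.6235  0.0193  0.0196]
 [ 0.6259  0.0245  0.0323]
 [ 0.6247  0.0338  0.0367]
 [ 0.6229  0.0398  0.0178]]
0.525 80 -0.02606978656277113
0.545 85 -0.02584488794843038
0.5650000000000001 81 -0.024547186057412705
0.5850000000000001 80 -0.02484825622440329
0.6050000000000001 75 -0.023746768805663128
side 10
[[0.6249 0.0008 0.0308]
 [0.6259 0.0063 0.0296]
 [0.626  0.007  0.0316]
 [0.6224 0.0111 0.0318]
 [0.6247 0.0117 0.0312]
 [0.6259 0.0182 0.0293]
 [0.624  0.0314 0.0209]
 [0.6243 0.0328 0.0174]
 [0.6249 0.0364 0.0201]
 [0.6251 0.0376 0.0219]]
0.525 48 -0.027643775325070598
0.545 62 -0.0251895226214332
0.5650000000000001 65 -0.024374197769099857
0.5850000000000001 66 -0.025578225473793327
0.6050000000000001 64 -0.02529519283123504
wrist 677
[[ 0.6211 -0.0071  0.034 ]
 [ 0.618  -0.0005  0.0291]
 [ 0.619   0.0024  0.0341]
 [ 0.6229  0.005   0.0346]
 [ 0.6205  0.0077  0.0204]
 [ 0.6246  0.0103  0.0346]
 [ 0.6219  0.0131  0.0264]
 [ 0.6227  0.0161  0.0213]
 [ 0.6232  0.0192  0.0247]
 [ 0.6247  0.0223  0.0263]
 [ 0.6256  0.026   0.0243]
 [ 0.6245  0.0363  0.0258]
 [ 0.6259  0.0396  0.0249]]
```

```bash
python3 -c "
from bench import robot; print(robot.hand_in())"
```

```text
the job is handed in; nothing more can be done
None
```

The rack is on its feet, pushed fully home against the bumpers with the catch sprung in behind it, and the job was handed in at about 14 s of the 61 s allowed.

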